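Knock a casting out of its mould and set the knock-out dial for the next one

TASK

Turn the mould's click dial clockwise until it stops, so that the knock-out pad raises the cast cup, then lift the cup out and set it down gently, open side up, in the empty bay of the parts tray. Set the mould for the next, shallower cup by leaving the dial four clicks back (anticlockwise) from its stop. Leave everything else where it is.

Things in the scene. Friction and masses are not known exactly. Their poses are not given: they have to be found in the camera images.
- dial (a joint): angle of the mould's click dial, rad: 0 at its clockwise stop (from above), growing as it is turned back anticlockwise; a spring plunger gives a click (notch) every 0.349 rad (20 deg), felt as about 0.1 N m, and holds it in any notch. It starts 5.5 to 8.5 clicks back, perhaps between notches; its travel ends 9.4 clicks back
- dial_grip (a point): middle of the dial's grip, on its upright axis, 76 mm over the bench. The grip is a bar 14 mm thick, 50 mm long, 26 mm tall (63 to 89 mm over the bench), on a round skirt 60 mm wide (top at 65 mm); the point turns with it: the bar lies along the point's y, its steel pointer towards -y
- mould: grey steel mould fixed on the bench, origin on the bench under the cavity's centre; x away from its dial, whose axis is at x -108 mm. Base plate x -160 to 72, y +-70, 12 thick; block x +-62, y +-55 mm, top at 70 mm, where the cavity 66 (x) by 48 (y) opens. Guide pins 16 mm thick, 30 mm high stand close to the cavity's two ends, at x +-46, and bar fingers there. Drive housing round the dial to 48 mm
- cup_center (a point): centre of the cast aluminium cup in the mould, 15 mm over its underside: an open-topped rectangular cup, 64 (x) by 46 (y) by 30 mm high, walls 4 mm, 0.1 to 0.17 kg, its x along the mould's x. It starts sunk 1 mm under the mould's top; the pad raises it 8.2 mm a radian, to 13 mm proud with the dial at its stop. More than about 5 clicks back, the pad is below it and it rests on a shoulder
- tray: wooden parts tray fixed on the bench, origin on the bench under its centre: 144 (x) by 186 (y) mm, walls 6 mm thick and 46 mm high. Three bays side by side along y, at y -60, 0, +60 mm, each 54 mm wide (y), 132 mm long (x), floor 6 mm over the bench. Beside a cup's long sides a bay leaves no room for fingers, only at the cup's ends: set the cup on the bench first and take it again by its ends
- bay_floor (a point): middle of the floor of the empty bay, 6 mm over the bench
- cup_a: a finished cup like the other, in a bay of the tray; origin at the centre of its underside; leave it
- cup_b: another finished cup in a bay of the tray; origin at the centre of its underside; leave it
- offcut: loose hardwood offcut standing between mould and tray, 50 (x) by 66 (y) by 55 mm high; origin at the centre of its underside; leave it. Beside it the bench between mould and tray is bare from 0.39 to 0.76 m ahead of the robot
- turned_handle: turned wooden tool handle lying at the left of the bench, within 53 by 96 mm, 18 mm high; origin under its centre; leave it
- folding_rule: folding rule lying at the right of the bench, 16 (x) by 203 (y) by 15 mm; origin under its centre; leave it
Mind the look-alikes: they are no part of the job. Leave any green look-alike of the part that bears cup_center alone.

How it is judged (in metres and radians):
On the way, in this order (a step that is already met when the one before it is completed fails the run):
1. the dial is turned against its stop (value of joint dial below 0.08 rad), for 0.2 s.
2. the cup is lifted clear of the mould (z of cup_center in the frame of mould above 0.11 m), for 0.1 s.
At the end, for the whole second after the job is handed in: The dial rests in its fourth notch back from the stop (1.27 to 1.52 rad); the cup is at rest, open side up (within 0.08 rad), on the floor of the tray's empty bay (within 3 mm of height, 45 mm of the bay's middle along it) (value of joint dial between 1.27 and 1.52 rad and x of cup_center in the frame of tray between -0.045 and 0.045 m and y of cup_center in the frame of tray between -0.085 and 0.085 m and z of cup_center in the frame of tray between 0.018 and 0.024 m and angle between cup_center's own z axis and vertical below 0.08 rad and linear speed of cup below 0.01 m/s); the robot touches nothing.
It fails at once if The offcut, handle, rule or a finished cup is moved by more than 20 mm (distance of any of offcut, turned_handle, folding_rule, cup_a, cup_b from where it was at the start of the episode above 0.02 m).
It fails at once if The cup is dropped: it moves faster than 0.45 m/s (a fall of 10 mm) with no finger on it (linear speed of cup above 0.45 m/s and contact force between cup and the fingers below 0.02 N).
It also fails if it takes over 67 s, if anything falls off the work surface, if the arm or the gripper's body presses on something with over 40 N, if the wrist force passes 120 N, or if a joint passes its speed limit or range.

ROBOT

A 7-joint arm with a two-finger parallel gripper is mounted at the origin on the work surface; the furniture and walls round the work are solid. World frame = base frame: x ahead of the robot, y to its left, z up, the work surface at z = 0. Lengths are in m, angles in degrees, forces in N, time in s.
With the tool pointing down it reaches from about 0.4 to 0.875 m from the base axis. Payload 6.5 kg.
Tool frame: the origin (TCP) lies on the centre line of the jaws, within the pads' length; the fingertips stand 22 mm ahead of it and the grasp point (between the pads) lies 3 mm ahead of it; y points along the fingers, x is the direction in which the jaws open and shut, and the axes are right-handed (so a half turn about y gives the same grasp; the last joint's range is limited). The gripper opens to 85 mm and grips with 20 to 120 N. Pads are 22 mm wide; open, the fingers measure 114 mm over their backs; the gripper's body (76 mm by 85 mm) begins 54 mm behind the grasp point. The pads swing forward as they close: fully open they stand 13 mm farther back than shut.
Start: joints at [-3.793, 30.733, -0.252, 88.115, 0.149, 61.152, -4.079], TCP at [0.65, 0, 0.253] pointing down, gripper open.
Joint ranges: [-154.64, 154.64], [-21.42, 123.67], [-72.66, 72.17], [13.99, 137.28], [-74.86, 254.86], [10.95, 109.41], [-158.01, 158.01]. Speed limits (degrees/s): [136.94, 136.94, 180, 180, 180, 180, 180].

INTERFACE

Orientations are given as a 3x3 rotation matrix whose columns are the frame's x, y, z axes.
In Python, from workcell import readout, snapshot, camera_params, job, silhouettes, landmark_of gives the robot as it stands.
- The arm moves only by the tool move_arm, never from a script. Its argument "series" is a list of rows, each a list of 7 numbers: the shift along the tool's x, y, z in mm, then the turn, a rotation vector about the tool's x, y, z in degrees, then the closure, from -1 (fully open) to 1 (shut). In form: [[x, y, z, ax, ay, az, gripper], ...]. A call has 1 to 12 rows; each row shifts and turns the commanded pose from where the row before left it, along the tool's axes as they then stand; what a row does not reach is not made up. A row lasts 1/12 s, in which the tool goes at most 41.7 mm and 7.16 degrees, less where a joint would pass 70% of its speed; a pose out of reach is approached as far as the arm can. A call is refused whole if a number of a shift passes 41.7 or a number of a turn 7.16, either way. A call with a gripper value outside its range is refused whole. The fingers move at their own pace and stop on an object; "newtons" is the grip in N (left out, the last holds). Time passes only in rows, so rows that do not move let the fingers close. It gives the time, the measured TCP pose, the force and the opening at its end, in the units of the state.
- readout.state(): the state, without advancing time (a new reading comes with each control period).
- snapshot(name): name is "scene" or "side" or "wrist"; returns the picture (400x640x3 uint8, red, green, blue); there is no depth.
- camera_params(name): a dict with "fx", "fy", "cx", "cy" (pixels), "k1" (the pictures are not rectified: a ray, as slopes to the right and down, at radius r is drawn at 1 + k1 r^2 times it, then the intrinsics apply), "origin" and "orientation" of the camera in the world. Camera axes: x right, y up, looking along -z (the intrinsics and any distortion apply to the point x, -y, -z); pixel columns grow to the right and rows downward; lengths in m; the calibration is good to about 2 mm. A picture is of the moment at which its call begins: read the wrist's pose just before it. camera_params takes no time and is no camera call; for the wrist camera it gives the pose at the moment of the call.
- job.close_job(): hands the job in, once; it reports no verdict.
Trained networks look in the newest picture that a camera, given by its name, has taken for a name from the list of things; names that differ only in an ending like _2 or _b are one class to them, and where a whole thing is asked for, a point or a joint stands for the part that bears it (a point fixed in the world has none). Each returns a list of dicts, best first, with "score" (0 to 1); they miss things now and then, are a little off and sometimes report something else, mostly with a low value. They report only what shows in the picture. A call takes as long as a camera call. They do not tell look-alikes from the thing itself.
- silhouettes(camera, query): "region" (400x640 bool, what is visible of it) and "uv" ([column, row] in pixels, amid what is visible of it).
- landmark_of(camera, query): "uv" ([column, row] in pixels: a listed point, or the origin of a listed thing).
The state is a dict: "t": time; "joints": joint angles; "qvel": joint speeds; "effort": joint torques, N m; "ee_pos": TCP position; "tool_rot": TCP orientation; "contact_force": force on the tool from outside, world axes, zero at the start; "moment": the same for the moment, N m; "opening": finger opening in m.
Only numpy, scipy, OpenCV 4.12 (cv2) and the standard library are available. Lean on these libraries where they do the work, as an engineer would, in place of code of your own. Each camera call takes 0.05 s, during which the arm holds its last target.

## Working session

There is one attempt and no reset: what is moved stays moved. The work goes in short steps, Python scripts to look and compute and a tool call to move; the robot and the scene stay as the last step left them, time stands still between calls to the robot, and variables do not carry over. Pictures are saved under pics/ and viewed, and the job is handed in when it is done.

Besides the shell and the picture viewer there is one more tool, called after ">>>" by a JSON object that holds its "method" and its "body", one argument or row to a line. move_arm: Moves the arm, as the interface text tells. Its arguments: {"type":"object","properties":{"series":{"type":"array","items":{"type":"array","items":{"type":"number"}}},"newtons":{"type":"number"}},"required":["series"]}

```bash
mkdir -p pics; cat > h.py <<'E'
import numpy as np, cv2
from workcell import readout, snapshot, camera_params, job, silhouettes, landmark_of
def save(im,n): cv2.imwrite('pics/'+n+'.png',im[:,:,::-1])
def ray(c,uv):
    fx,fy,cx,cy,k=c['fx'],c['fy'],c['cx'],c['cy'],c['k1']
    d=np.array([(uv[0]-cx)/fx,(uv[1]-cy)/fy]); s=d.copy()
    for _ in range(20): s=d/(1+k*(s@s))
    R=np.array(c['orientation']); v=R@np.array([s[0],-s[1],-1.0]); return np.array(c['origin']),v
def atz(c,uv,z):
    o,v=ray(c,uv); return o+v*(z-o[2])/v[2]
def proj(c,P):
    R=np.array(c['orientation']); p=R.T@(np.array(P)-np.array(c['origin']))
    s=np.array([p[0],-p[1]])/-p[2]; s=s*(1+c['k1']*(s@s)); return np.array([c['fx']*s[0]+c['cx'],c['fy']*s[1]+c['cy']])
def tri(c1,u1,c2,u2):
    A=[];b=[]
    M=np.zeros((3,3));q=np.zeros(3)
    for c,u in((c1,u1),(c2,u2)):
        o,v=ray(c,u);v=v/np.linalg.norm(v);P=np.eye(3)-np.outer(v,v);M+=P;q+=P@o
    return np.linalg.solve(M,q)
E
python3 - <<'E'
from h import *
for n in('scene','side','wrist'):
    save(snapshot(n),n+'0'); c=camera_params(n); print(n,{k:np.round(v,4).tolist() for k,v in c.items()})
s=readout.state(); print(s)
Z={'dial_grip':.076,'mould':0,'cup_center':.054,'tray':0,'bay_floor':.006,'cup_a':.006,'offcut':0,'turned_handle':0,'folding_rule':0}
for n in('scene','side','wrist'):
    c=camera_params(n)
    for q,z in Z.items():
        for r in landmark_of(n,q)[:3]: print(n,q,round(r['score'],2),np.round(r['uv'],1),np.round(atz(c,r['uv'],z),3))
E
```

```text
scene {'fx': 399.9323, 'fy': 399.9323, 'cx': 314.3991, 'cy': 196.3251, 'k1': -0.0928, 'origin': [1.2185, 0.5799, 0.8095], 'orientation': [[-0.6512, -0.5034, 0.5679], [0.7589, -0.4303, 0.4888], [-0.0017, 0.7493, 0.6623]]}
side {'fx': 441.492, 'fy': 441.492, 'cx': 321.8584, 'cy': 202.4635, 'k1': -0.0176, 'origin': [0.2954, 1.0358, 0.7947], 'orientation': [[-0.963, 0.1556, -0.2199], [-0.2692, -0.531, 0.8035], [0.0082, 0.833, 0.5532]]}
wrist {'fx': 345.6417, 'fy': 345.6417, 'cx': 321.7997, 'cy': 196.1125, 'k1': -0.0632, 'origin': [0.6498, 0.0714, 0.373], 'orientation': [[1.0, -0.0011, 0.001], [0.0008, 0.9592, 0.2827], [-0.0013, -0.2827, 0.9592]]}
{'t': 0.15, 'joints': array([-3.79268726, 30.76828854, -0.25427116, 88.15768422,  0.15084733,
       61.1526545 , -4.07899502]), 'qvel': array([ 0.06718879, -0.08205267, -0.02206735, -0.19769252, -0.05697414,
       -0.06868356,  0.04578856]), 'effort': array([ 1.61238928e-03, -5.83780539e+01,  1.04997531e+00, -2.59348226e+01,
        1.25170653e-02,  6.47799578e-03, -7.88314480e-06]), 'ee_pos': array([ 6.49537930e-01, -1.94728299e-05,  2.526057
[... 1432 characters left out ...]
1] [ 0.576 -0.208  0.   ]
side cup_a 0.61 [343.1 180.4] [ 0.575 -0.265  0.006]
side cup_a 0.53 [335.6 186.3] [ 0.591 -0.219  0.006]
side offcut 0.67 [345.6 224.3] [ 0.51  -0.023  0.   ]
side turned_handle 0.6 [293.1 339.9] [ 0.524  0.43  -0.   ]
side folding_rule 0.56 [297.4 280.9] [0.574 0.25  0.   ]
side folding_rule 0.54 [371.  166.2] [ 0.501 -0.405  0.   ]
wrist cup_center 0.89 [327.4 202.2] [ 0.656 -0.029  0.054]
wrist cup_center 0.63 [386.7  86.9] [0.708 0.078 0.054]
wrist tray 0.93 [271.4 324.5] [ 0.586 -0.21   0.   ]
wrist cup_a 0.77 [284.  327.9] [ 0.603 -0.211  0.006]
wrist offcut 0.98 [196.9 184.2] [ 0.51  -0.025  0.   ]
wrist folding_rule 0.62 [267.6 325.6] [ 0.581 -0.212  0.   ]
```

View pics.

View pics/scene0.png

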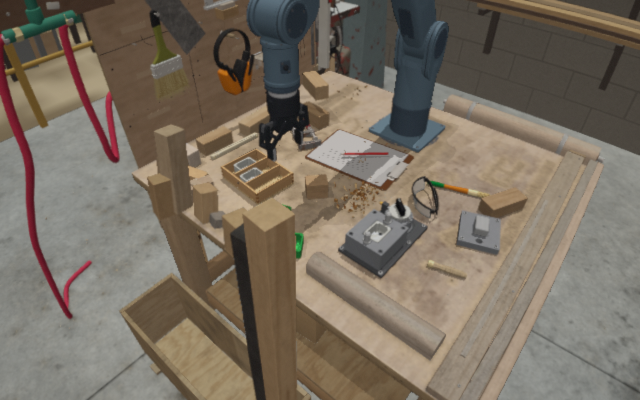

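View pics/side0.png

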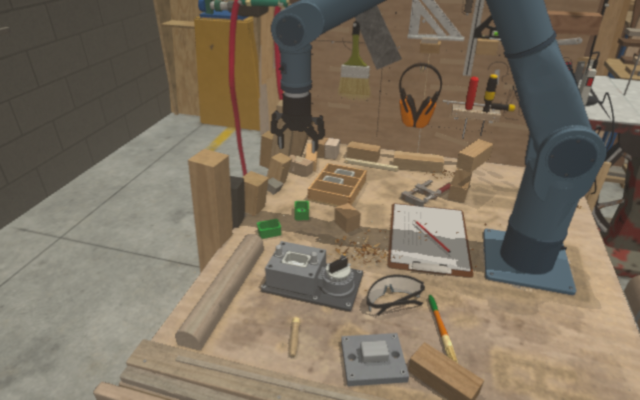

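View pics/wrist0.png

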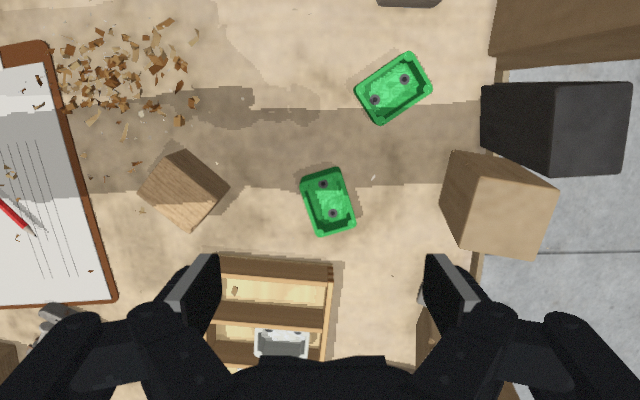

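>>> {"method": "move_arm", "body": {
  "series": [
    [-20,-10,30,0,0,0,-1],
    [-20,-10,30,0,0,0,-1],
    [-20,-10,30,0,0,0,-1],
    [-20,-10,30,0,0,0,-1],
    [-20,0,30,0,0,0,-1],
    [0,0,20,0,0,0,-1],
    [0,0,0,0,0,0,-1],
    [0,0,0,0,0,0,-1]
  ]
}}

```text
t: 2.17
ee_pos: [0.5497, 0.1713, 0.2935]
tool_rot: [[1.0, 0.0, -0.003], [0.003, 0.0, 1.0], [0.0, -1.0, 0.0]]
contact_force: [0.3, -1.0, -0.0]
opening: 0.0851
```

```bash
cat > look.py <<'E'
from h import *
import sys
tag=sys.argv[1]; qs=sys.argv[2:]
Z={'dial_grip':.076,'mould':0,'cup_center':.054,'tray':0,'bay_floor':.006,'cup_a':.006,'offcut':0,'turned_handle':0,'folding_rule':0}
c=camera_params('wrist');im=snapshot('wrist');save(im,tag)
s=readout.state();print(s['t'],np.round(s['ee_pos'],4),np.round(s['tool_rot'],3).tolist(),np.round(s['joints'],1))
for q in qs:
    for r in landmark_of('wrist',q)[:3]: print(q,round(r['score'],2),np.round(r['uv'],1),np.round(atz(c,r['uv'],Z[q]),4))
import pickle;pickle.dump(c,open(tag+'.pkl','wb'))
E
python3 look.py mould1 dial_grip mould cup_center
```

```text
2.2167 [0.5502 0.1695 0.2933] [[1.0, 0.0, -0.0], [0.0, -0.001, 1.0], [0.0, -1.0, -0.001]] [-18.8  21.2  -3.6  97.1   1.5  61.7 -22.9]
dial_grip 0.7 [242.1  95.8] [0.4743 0.2419 0.076 ]
cup_center 0.92 [456.3 232.9] [0.7026 0.0938 0.054 ]
cup_center 0.59 [400.8 314. ] [ 0.6471 -0.013   0.054 ]
cup_center 0.56 [352.8  97.9] [0.5809 0.2399 0.054 ]
```

View pics/mould1.png

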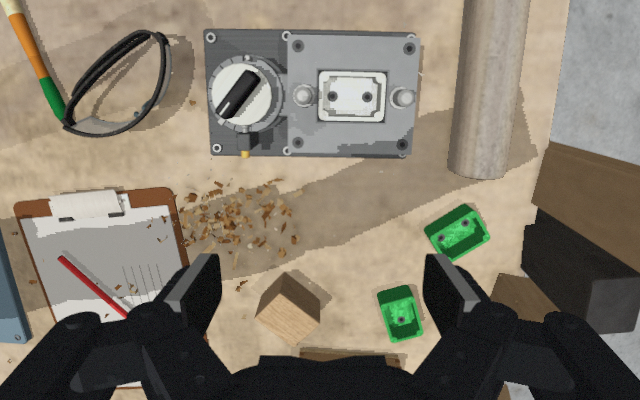

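```bash
python3 - <<'E'
import cv2
im=cv2.imread('pics/mould1.png')[15:175,190:440]
cv2.imwrite('pics/mz.png',cv2.resize(im,None,fx=3.2,fy=3.2,interpolation=cv2.INTER_CUBIC))
E
```

```text
(no output)
```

View pics/mz.png

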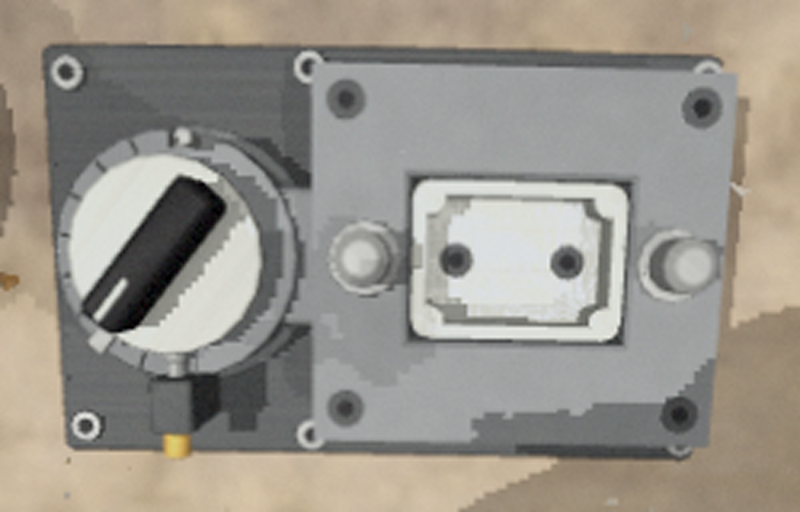

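```bash
python3 - <<'E'
from h import *
import pickle
c=pickle.load(open('mould1.pkl','rb'))
f=lambda x,y:(x/3.2+190,y/3.2+15)
def p(n,x,y,z): r=atz(c,f(x,y),z);print(n,np.round(r,4));return r
p('blk TL',312,64,.07);p('blk TR',738,73,.07);p('blk BR',708,447,.07);p('blk BL',312,440,.07)
for q in((345,98),(702,107),(680,413),(345,407)): p('hole',*q,.07)
p('cupTL',412,180,.069);p('TR',627,182,.069);p('BR',625,342,.069);p('BL',412,338,.069)
p('pinL',371,258,.1);p('pinR',690,265,.1)
for q in((178,192),(225,208),(138,325),(84,305)): p('bar',*q,.089)
p('ptr',115,298,.089)
p('base TL',45,47,.012);p('base BL',68,448,.012)
for q in((345,98),(702,107),(680,413),(345,407)): pass
for q in((66,72),(86,425),(311,434),(309,66),(680,447),(708,68)): p('bscrew',*q,.012)
E
```

```text
blk TL [0.5178 0.2965 0.07  ]
blk TR [0.6414 0.2952 0.07  ]
blk BR [0.64   0.1852 0.07  ]
blk BL [0.5155 0.1869 0.07  ]
hole [0.5272 0.2872 0.07  ]
hole [0.6314 0.2856 0.07  ]
hole [0.6304 0.1959 0.07  ]
hole [0.526  0.1972 0.07  ]
cupTL [0.5467 0.2644 0.069 ]
TR [0.6105 0.2644 0.069 ]
BR [0.6122 0.2174 0.069 ]
BL [0.5468 0.2183 0.069 ]
pinL [0.5358 0.242  0.1   ]
pinR [0.6235 0.2408 0.1   ]
bar [0.4813 0.2601 0.089 ]
bar [0.4943 0.2557 0.089 ]
bar [0.4678 0.2234 0.089 ]
bar [0.4525 0.2291 0.089 ]
ptr [0.4616 0.231  0.089 ]
base TL [0.4219 0.3119 0.012 ]
base BL [0.4196 0.1745 0.012 ]
bscrew [0.4286 0.3038 0.012 ]
bscrew [0.4269 0.183  0.012 ]
bscrew [0.5095 0.1797 0.012 ]
bscrew [0.5114 0.305  0.012 ]
bscrew [0.6448 0.1755 0.012 ]
bscrew [0.6465 0.3054 0.012 ]
```

>>> {"method": "move_arm", "body": {
  "series": [
    [-26,20,24,0,0,0,0],
    [-26,20,24,0,0,0,0],
    [-25,20,25,0,-7,0,0],
    [0,0,0,0,-7,0,0],
    [0,0,0,0,-7,0,0],
    [0,0,0,0,-7,0,0],
    [0,0,0,0,-7,0,0],
    [0,0,0,0,-7,0,0],
    [0,0,0,0,-7,0,0],
    [0,0,0,0,-7,0,0],
    [0,0,0,0,-7,0,0],
    [0,0,0,0,-7,0,0]
  ]
}}

```text
t: 3.37
ee_pos: [0.4737, 0.2418, 0.2332]
tool_rot: [[0.338, 0.0, -0.941], [0.941, -0.0, 0.338], [-0.0, -1.0, -0.0]]
contact_force: [0.1, -0.1, -1.1]
opening: 0.0427
```

>>> {"method": "move_arm", "body": {
  "series": [
    [0,0,0,0,-7,0,0],
    [0,0,0,0,-7,0,0],
    [0,0,0,0,-7,0,0],
    [0,0,0,0,-7,0,0],
    [0,0,0,0,-7,0,0],
    [0,0,0,0,-7,0,0],
    [0,0,0,0,-7,0,0],
    [0,0,0,0,-7,0,0],
    [0,0,0,0,-7,0,0],
    [0,0,0,0,-6,0,0],
    [0,0,0,0,0,0,0],
    [0,0,0,0,0,0,0]
  ]
}}

```text
t: 4.37
ee_pos: [0.4735, 0.242, 0.2331]
tool_rot: [[-0.751, -0.0, -0.66], [0.66, -0.0, -0.751], [0.0, -1.0, 0.0]]
contact_force: [1.1, 0.1, 0.0]
opening: 0.042
```

```bash
python3 look.py dial1 dial_grip
```

```text
4.4167 [0.4734 0.2422 0.2331] [[-0.752, -0.0, -0.66], [0.66, -0.0, -0.752], [-0.0, -1.0, 0.0]] [ -4.7  24.5 -34.6 105.6  16.7  55.   92.1]
dial_grip 0.71 [330.4 186.6] [0.4692 0.2475 0.076 ]
```

View pics/dial1.png

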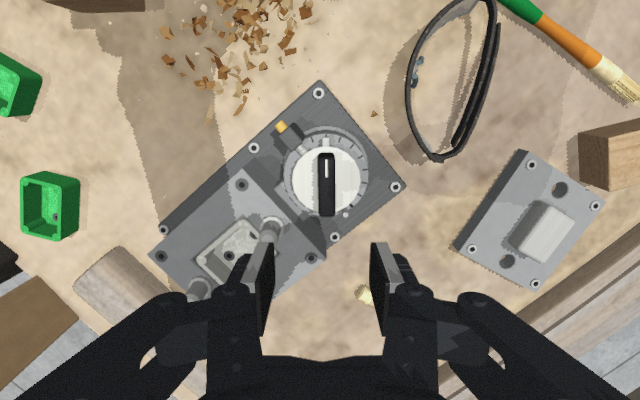

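```bash
python3 - <<'E'
from h import *
import cv2
im=cv2.imread('pics/dial1.png')[110:240,250:410]
cv2.imwrite('pics/dz.png',cv2.resize(im,None,fx=4.5,fy=4.5,interpolation=cv2.INTER_CUBIC))
E
```

```text
(no output)
```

View pics/dz.png

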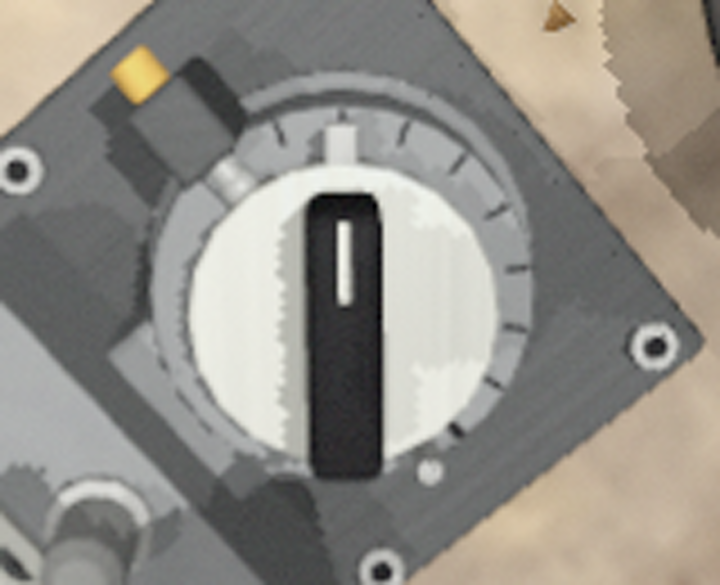

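```bash
python3 - <<'E'
from h import *
import pickle
c=pickle.load(open('dial1.pkl','rb'))
f=lambda x,y:(x/4.5+250,y/4.5+110)
print(atz(c,f(343,313),.065))
for q in((310,197),(379,197),(345,195)): print(atz(c,f(*q),.089))
print(atz(c,f(345,478),.066), atz(c,f(18,171),.012),atz(c,f(655,346),.012),atz(c,f(382,571),.012))
E
```

```text
[0.46954638 0.24273125 0.065     ]
[0.45678139 0.21902868 0.089     ]
[0.4478959  0.22681733 0.089     ]
[0.45204861 0.22271974 0.089     ]
[0.49092906 0.26786972 0.066     ] [0.51021418 0.1812381  0.012     ] [0.42911224 0.30546709 0.012     ] [0.51183705 0.3063737  0.012     ]
```

>>> {"method": "move_arm", "body": {
  "series": [
    [2.2,20,1.3,0,0,0,0],
    [0,35,0,0,0,0,0],
    [0,35,0,0,0,0,0],
    [0,25,0,0,0,0,0],
    [0,15,0,0,0,0,0],
    [0,10,0,0,0,0,0],
    [0,0,0,0,0,0,0],
    [0,0,0,0,0,0,0]
  ]
}}

```text
t: 5.13
ee_pos: [0.4707, 0.2437, 0.0936]
tool_rot: [[-0.754, 0.0, -0.657], [0.657, 0.0, -0.754], [-0.0, -1.0, -0.0]]
contact_force: [0.7, 0.3, 0.5]
opening: 0.0424
```

>>> {"method": "move_arm", "body": {
  "series": [
    [0,0,0,0,0,0,1],
    [0,0,0,0,0,0,1],
    [0,0,0,0,0,0,1],
    [0,0,0,0,0,0,1],
    [0,0,0,0,0,0,1],
    [0,0,0,0,0,0,1]
  ],
  "newtons": 40
}}

```text
t: 5.63
ee_pos: [0.4709, 0.2443, 0.0947]
tool_rot: [[-0.755, 0.002, -0.656], [0.656, 0.001, -0.755], [-0.001, -1.0, -0.002]]
contact_force: [-1.1, 0.7, 4.8]
opening: 0.013
```

```bash
python3 look.py dial2; python3 -c "
from h import *
s=readout.state();print(s['contact_force'],s['moment'],s['opening'])"
```

```text
5.6833 [0.4709 0.2443 0.0947] [[-0.755, 0.002, -0.656], [0.656, 0.001, -0.755], [-0.001, -1.0, -0.002]] [-10.2  35.8 -28.6 111.   26.1  39.5  84.3]
[-3.57174304  0.27873476  5.51913738] [0.02318152 0.35468921 0.02486718] 0.012877875875817095
```

View pics/dial2.png

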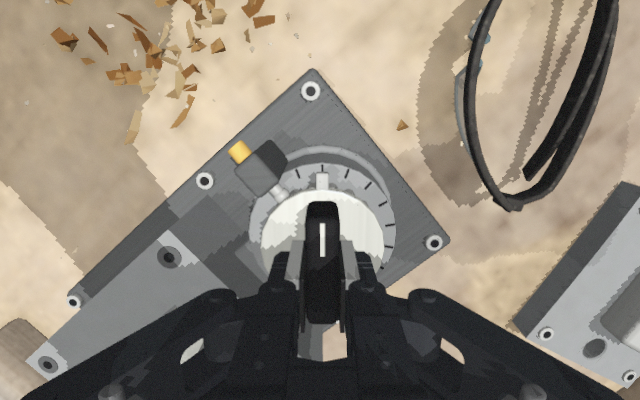

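>>> {"method": "move_arm", "body": {
  "series": [
    [0,-2.5,0,0,0,0,1],
    [0,0,0,0,7,0,1],
    [0,0,0,0,7,0,1],
    [0,0,0,0,7,0,1],
    [0,0,0,0,7,0,1],
    [0,0,0,0,7,0,1],
    [0,0,0,0,7,0,1],
    [0,0,0,0,7,0,1],
    [0,0,0,0,7,0,1],
    [0,0,0,0,7,0,1],
    [0,0,0,0,0,0,1]
  ]
}}

```text
t: 6.6
ee_pos: [0.471, 0.2435, 0.095]
tool_rot: [[0.248, 0.001, -0.969], [0.969, 0.001, 0.248], [0.001, -1.0, -0.001]]
contact_force: [6.7, 2.3, -19.2]
opening: 0.0129
```

```bash
cat > st.py <<'E'
from h import *
s=readout.state();R=s['tool_rot'];print(s['t'],'pos',np.round(s['ee_pos'],4),'yaw',np.degrees(np.arctan2(R[1,0],R[0,0])).round(1),'F',np.round(s['contact_force'],1),'M',np.round(s['moment'],2),'op',round(s['opening'],4),'q',np.round(s['joints'],1))
E
python3 st.py
```

```text
6.6 pos [0.471  0.2435 0.095 ] yaw 75.6 F [  6.7   2.3 -19.2] M [ 0.6  -1.28  0.02] op 0.0129 q [-22.1  33.2 -12.9 111.7  11.9  36.2  33. ]
```

>>> {"method": "move_arm", "body": {
  "series": [
    [0,1.5,0,0,7,0,1],
    [0,0,0,0,7,0,1],
    [0,0,0,0,7,0,1],
    [0,0,0,0,7,0,1],
    [0,0,0,0,7,0,1],
    [0,0,0,0,7,0,1],
    [0,0,0,0,7,0,1],
    [0,0,0,0,7,0,1],
    [0,0,0,0,7,0,1],
    [0,0,0,0,7,0,1],
    [0,0,0,0,0,0,1]
  ]
}}

```text
t: 7.52
ee_pos: [0.4704, 0.243, 0.0948]
tool_rot: [[0.995, -0.0, -0.1], [0.1, -0.001, 0.995], [-0.0, -1.0, -0.001]]
contact_force: [-1.6, -2.2, 1.8]
opening: 0.0131
```

```bash
python3 st.py
```

```text
7.5167 pos [0.4704 0.243  0.0948] yaw 5.7 F [-1.6 -2.2  1.8] M [-0.56  0.12 -0.08] op 0.0131 q [-36.3  32.7   5.2 112.6  -4.9  34.9 -22.2]
```

>>> {"method": "move_arm", "body": {
  "series": [
    [0,0,0,0,4,0,1],
    [0,0,0,0,3,0,1],
    [0,0,0,0,2,0,1],
    [0,0,0,0,0,0,1]
  ]
}}

```text
t: 7.85
ee_pos: [0.4704, 0.243, 0.0948]
tool_rot: [[0.999, 0.0, 0.047], [-0.047, -0.001, 0.999], [0.0, -1.0, -0.001]]
contact_force: [-1.4, -3.4, 3.7]
opening: 0.0128
```

```bash
python3 st.py
```

```text
7.85 pos [0.4704 0.243  0.0948] yaw -2.7 F [-1.4 -3.4  3.7] M [-0.83  0.25  0.93] op 0.0128 q [-38.   32.8   7.4 112.7  -6.9  34.9 -28.8]
```

>>> {"method": "move_arm", "body": {
  "series": [
    [0,0,0,0,0.5,0,1],
    [0,0,0,0,0,0,1],
    [0,0,0,0,0,0,1],
    [0,0,0,0,0,0,1],
    [0,0,0,0,0,0,0],
    [0,0,0,0,0,0,0],
    [0,0,0,0,0,0,0],
    [0,-20,0,0,0,0,0],
    [0,-40,0,0,0,0,0],
    [0,-40,0,0,0,0,0],
    [0,-40,0,0,0,0,0],
    [0,0,0,0,0,0,0]
  ]
}}

```text
t: 8.85
ee_pos: [0.4746, 0.2457, 0.2419]
tool_rot: [[0.998, 0.011, 0.061], [-0.061, 0.008, 0.998], [0.01, -1.0, 0.008]]
contact_force: [1.2, 0.3, -0.1]
opening: 0.0426
```

```bash
python3 st.py; python3 look.py dial3 dial_grip cup_center
```

```text
8.85 pos [0.4746 0.2457 0.2419] yaw -3.5 F [ 1.2  0.3 -0.1] M [ 0.05 -0.1   0.02] op 0.0426 q [-40.4  19.9  10.2 107.5  -4.4  52.2 -31.6]
8.9 [0.4731 0.2451 0.2386] [[0.998, 0.007, 0.061], [-0.061, 0.005, 0.998], [0.007, -1.0, 0.006]] [-40.4  20.1  10.1 107.7  -4.5  52.  -31.6]
dial_grip 0.95 [317.6 189.2] [0.4725 0.2404 0.076 ]
cup_center 0.7 [534.2 294. ] [0.6926 0.1064 0.054 ]
cup_center 0.64 [475.4 378.9] [ 6.379e-01 -6.000e-04  5.400e-02]
cup_center 0.62 [436.2 177.2] [0.5823 0.2392 0.054 ]
```

View pics/dial3.png

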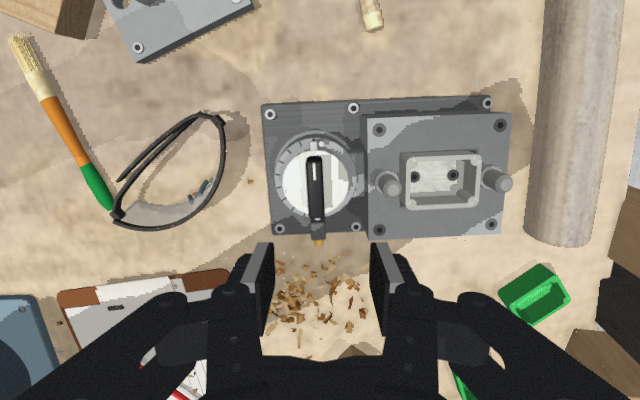

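```bash
python3 - <<'E'
import cv2
im=cv2.imread('pics/dial3.png')[90:250,260:520]
cv2.imwrite('pics/cz.png',cv2.resize(im,None,fx=3,fy=3,interpolation=cv2.INTER_CUBIC))
E
```

```text
(no output)
```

View pics/cz.png

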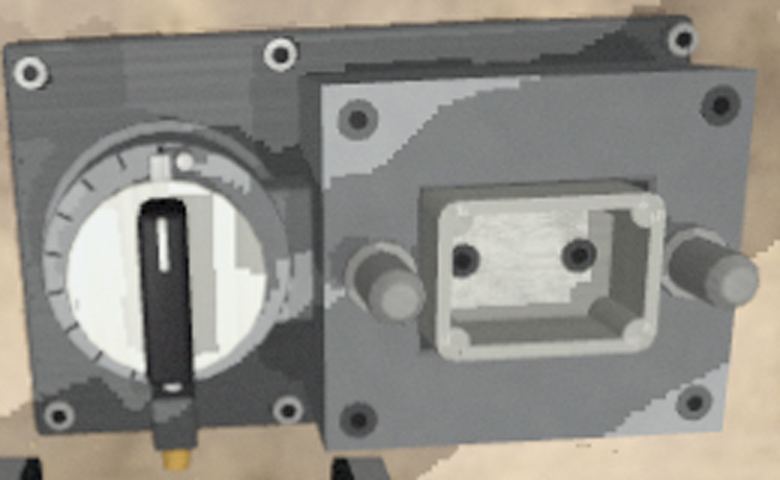

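```bash
python3 - <<'E'
from h import *
import pickle
c=pickle.load(open('dial3.pkl','rb'))
f=lambda x,y:(x/3+260,y/3+90)
for q in((437,206),(665,192),(657,350),(440,361)): print(np.round(atz(c,f(*q),.083),4))
for q in((358,120),(720,105),(694,404),(358,420)): print('h',np.round(atz(c,f(*q),.07),4))
print('pins',atz(c,f(400,297),.1),atz(c,f(735,280),.1), 'skirt',atz(c,f(166,275),.065))
E
```

```text
[0.5466 0.2636 0.083 ]
[0.6104 0.2639 0.083 ]
[0.611  0.2179 0.083 ]
[0.5477 0.2188 0.083 ]
h [0.5275 0.2869 0.07  ]
h [0.6313 0.2856 0.07  ]
h [0.6302 0.195  0.07  ]
h [0.5261 0.197  0.07  ]
pins [0.53269167 0.24315011 0.1       ] [0.62319175 0.24220894 0.1       ] skirt [0.47077271 0.24454587 0.065     ]
```

>>> {"method": "move_arm", "body": {
  "series": [
    [35,0,0,0,0,0,-0.35],
    [35,0,0,0,0,0,-0.35],
    [35,0,0,0,-7.1,0,-0.35],
    [0,0,0,0,-7.1,0,-0.35],
    [0,0,0,0,-7.1,0,-0.35],
    [0,0,0,0,-7.1,0,-0.35],
    [0,0,0,0,-7.1,0,-0.35],
    [0,0,0,0,-7.1,0,-0.35],
    [0,0,0,0,-7.1,0,-0.35],
    [0,0,0,0,-7.1,0,-0.35],
    [0,0,0,0,-7.1,0,-0.35],
    [0,0,0,0,-7.1,0,-0.35]
  ]
}}

```text
t: 10.0
ee_pos: [0.5742, 0.2368, 0.232]
tool_rot: [[0.377, -0.003, -0.926], [0.926, -0.001, 0.377], [-0.002, -1.0, 0.003]]
contact_force: [-0.8, -0.0, -0.7]
opening: 0.0579
```

>>> {"method": "move_arm", "body": {
  "series": [
    [0,20,0,0,-7.1,0,-0.35],
    [0,20,0,0,-7.1,0,-0.35],
    [0,20,0,0,-7.1,0,-0.35],
    [0,10,0,0,0,0,-0.35],
    [0,0,0,0,0,0,-0.35],
    [0,0,0,0,0,0,-0.35]
  ]
}}

```text
t: 10.5
ee_pos: [0.5747, 0.2369, 0.1633]
tool_rot: [[0.024, -0.002, -1.0], [1.0, -0.001, 0.024], [-0.001, -1.0, 0.002]]
contact_force: [-0.7, 0.1, 0.7]
opening: 0.0576
```

```bash
python3 st.py; python3 look.py cup1
```

```text
10.5 pos [0.5747 0.2369 0.1633] yaw 88.6 F [-0.7  0.1  0.7] M [-0.01  0.02 -0.07] op 0.0576 q [-19.7  34.4  -9.6  96.1   7.   50.2  56.5]
10.55 [0.5754 0.2372 0.1644] [[0.024, -0.0, -1.0], [1.0, 0.0, 0.024], [0.0, -1.0, 0.0]] [-19.7  34.3  -9.6  96.1   7.   50.2  56.5]
```

View pics/cup1.png

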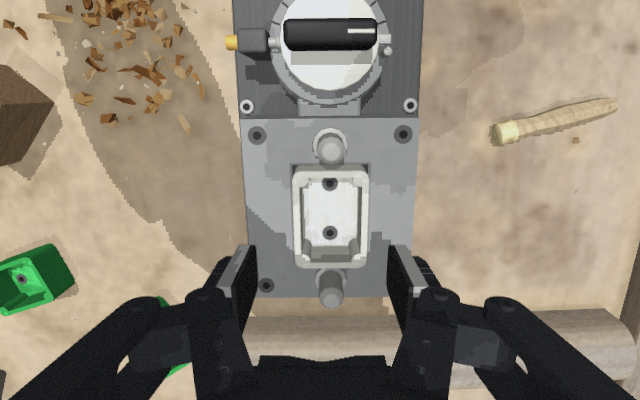

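```bash
python3 - <<'E'
from h import *
import pickle
c=pickle.load(open('cup1.pkl','rb'))
for q in((295,168),(369,169),(366,267),(294,266)): print(np.round(atz(c,q,.083),4))
E
```

```text
[0.5442 0.2212 0.083 ]
[0.5458 0.2651 0.083 ]
[0.6103 0.2641 0.083 ]
[0.6085 0.2176 0.083 ]
```

>>> {"method": "move_arm", "body": {
  "series": [
    [4,20,-4,0,0,0,-0.35],
    [0,20,0,0,0,0,-0.35],
    [0,15,0,0,0,0,-0.35],
    [0,8,0,0,0,0,-0.35],
    [0,0,0,0,0,0,-0.35],
    [0,0,0,0,0,0,-0.35]
  ]
}}

```text
t: 11.05
ee_pos: [0.5799, 0.2413, 0.1022]
tool_rot: [[0.022, 0.001, -1.0], [1.0, 0.0, 0.022], [0.0, -1.0, -0.001]]
contact_force: [-0.5, 0.3, 0.8]
opening: 0.0572
```

```bash
python3 st.py; python3 look.py cup2
```

```text
11.05 pos [0.5799 0.2413 0.1022] yaw 88.8 F [-0.5  0.3  0.8] M [-0.    0.05  0.02] op 0.0572 q [-20.4  39.6  -8.9  96.8   8.1  44.2  55.6]
11.1 [0.5802 0.2414 0.1026] [[0.022, 0.002, -1.0], [1.0, 0.001, 0.022], [0.001, -1.0, -0.002]] [-20.4  39.5  -8.9  96.8   8.1  44.2  55.6]
```

View pics/cup2.png

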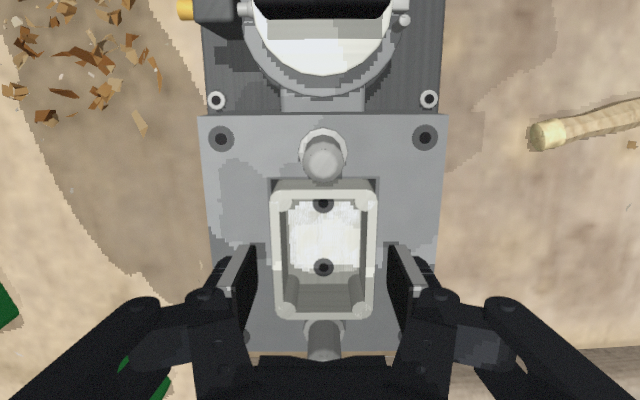

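>>> {"method": "move_arm", "body": {
  "series": [
    [0,2,0,0,0,0,-0.35],
    [0,2,0,0,0,0,-0.35],
    [0,0,0,0,0,0,-0.35]
  ]
}}

```text
t: 11.35
ee_pos: [0.5795, 0.241, 0.0976]
tool_rot: [[0.021, 0.001, -1.0], [1.0, 0.0, 0.021], [0.0, -1.0, -0.001]]
contact_force: [-0.3, 0.2, 0.2]
opening: 0.0579
```

>>> {"method": "move_arm", "body": {
  "series": [
    [0,1.5,0,0,0,0,-0.35],
    [0,0,0,0,0,0,-0.35]
  ]
}}

```text
t: 11.52
ee_pos: [0.5793, 0.2409, 0.0957]
tool_rot: [[0.021, -0.0, -1.0], [1.0, -0.0, 0.021], [-0.0, -1.0, 0.0]]
contact_force: [0.9, -0.5, -0.7]
opening: 0.0578
```

>>> {"method": "move_arm", "body": {
  "series": [
    [0,1.5,0,0,0,0,-0.35],
    [0,0,0,0,0,0,-0.35]
  ]
}}

```text
t: 11.68
ee_pos: [0.5792, 0.2409, 0.094]
tool_rot: [[0.021, -0.0, -1.0], [1.0, -0.0, 0.021], [-0.0, -1.0, 0.0]]
contact_force: [0.2, 1.4, -0.1]
opening: 0.0578
```

>>> {"method": "move_arm", "body": {
  "series": [
    [0,0,0,0,0,0,1],
    [0,0,0,0,0,0,1],
    [0,0,0,0,0,0,1],
    [0,0,0,0,0,0,1]
  ],
  "newtons": 40
}}

```text
t: 12.02
ee_pos: [0.5794, 0.2411, 0.0945]
tool_rot: [[0.021, 0.0, -1.0], [1.0, 0.0, 0.021], [0.0, -1.0, -0.0]]
contact_force: [0.1, -0.5, 2.3]
opening: 0.0446
```

```bash
python3 st.py
```

```text
12.0167 pos [0.5794 0.2411 0.0945] yaw 88.8 F [ 0.1 -0.5  2.3] M [-0.07  0.18 -0.02] op 0.0446 q [-20.5  40.2  -8.8  97.    8.3  43.4  55.5]
```

>>> {"method": "move_arm", "body": {
  "series": [
    [0,-4,0,0,0,0,1],
    [0,-8,0,0,0,0,1],
    [0,-15,0,0,0,0,1],
    [0,-20,0,0,0,0,1],
    [0,-20,0,0,0,0,1],
    [0,-20,0,0,0,0,1],
    [0,-13,0,0,0,0,1],
    [0,0,0,0,0,0,1],
    [0,0,0,0,0,0,1]
  ]
}}

```text
t: 12.77
ee_pos: [0.5795, 0.2409, 0.1946]
tool_rot: [[0.021, 0.001, -1.0], [1.0, 0.0, 0.021], [0.0, -1.0, -0.001]]
contact_force: [-0.1, -0.2, -1.6]
opening: 0.0447
```

```bash
python3 st.py; python3 look.py cup3
```

```text
12.7667 pos [0.5795 0.2409 0.1946] yaw 88.8 F [-0.1 -0.2 -1.6] M [ 0.03 -0.   -0.01] op 0.0447 q [-19.7  32.6  -9.9  94.2   6.6  53.7  56.9]
12.8167 [0.5789 0.2406 0.1936] [[0.021, -0.001, -1.0], [1.0, -0.001, 0.021], [-0.001, -1.0, 0.001]] [-19.7  32.7  -9.9  94.2   6.6  53.7  56.9]
```

View pics/cup3.png

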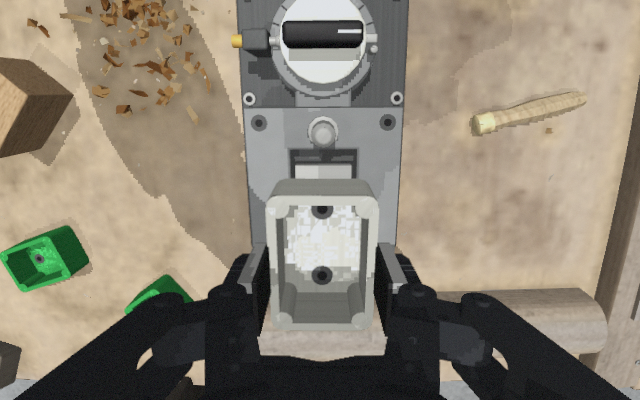

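>>> {"method": "move_arm", "body": {
  "series": [
    [-20,0,-2,0,0,0,1],
    [-31,0,-2,0,0,0,1],
    [-31,0,-2,0,0,0,1],
    [-31,0,-2,0,0,0,1],
    [-30,0,-1,0,0,0,1],
    [-12,10,0,0,0,0,1],
    [0,25,0,0,0,0,1],
    [0,30,0,0,0,0,1],
    [0,30,0,0,0,0,1],
    [0,25,0,0,0,0,1],
    [0,15,0,0,0,0,1],
    [0,8,0,0,0,0,1]
  ]
}}

```text
t: 13.82
ee_pos: [0.5822, 0.0857, 0.0473]
tool_rot: [[0.02, -0.006, -1.0], [1.0, -0.001, 0.02], [-0.001, -1.0, 0.006]]
contact_force: [-0.5, -0.2, -1.7]
opening: 0.0444
```

>>> {"method": "move_arm", "body": {
  "series": [
    [0,0,0,0,0,0,1],
    [0,4,0,0,0,0,1],
    [0,0,0,0,0,0,1]
  ]
}}

```text
t: 14.07
ee_pos: [0.5854, 0.086, 0.0475]
tool_rot: [[0.021, 0.001, -1.0], [1.0, 0.0, 0.021], [0.0, -1.0, -0.001]]
contact_force: [-0.3, -0.8, -0.8]
opening: 0.0445
```

```bash
python3 st.py; python3 look.py bench1;  python3 -c "
from h import *
save(snapshot('side'),'side1')"
```

```text
14.0667 pos [0.5854 0.086  0.0475] yaw 88.8 F [-0.3 -0.8 -0.8] M [-0.    0.01 -0.03] op 0.0445 q [ -7.4  41.7  -7.2 103.2   8.3  35.6  69.3]
14.1167 [0.5857 0.086  0.0479] [[0.021, 0.001, -1.0], [1.0, 0.0, 0.021], [0.0, -1.0, -0.001]] [ -7.4  41.6  -7.2 103.2   8.3  35.6  69.3]
```

View pics/bench1.png

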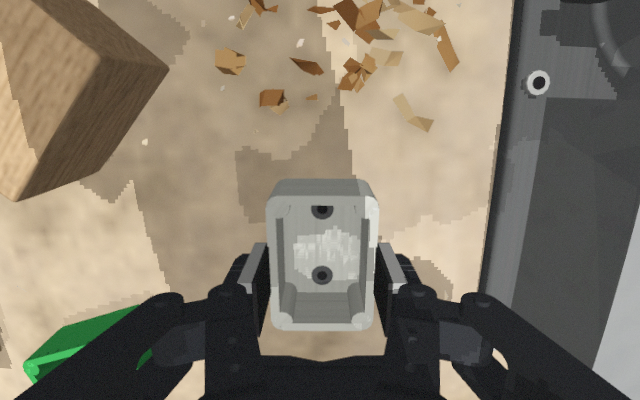

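View pics/side1.png

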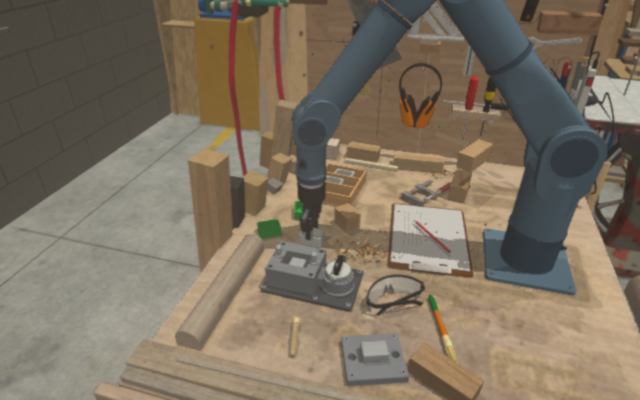

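>>> {"method": "move_arm", "body": {
  "series": [
    [0,2,0,0,0,0,1],
    [0,2,0,0,0,0,1],
    [0,0,0,0,0,0,1]
  ]
}}

```text
t: 14.42
ee_pos: [0.5851, 0.0858, 0.0433]
tool_rot: [[0.021, 0.0, -1.0], [1.0, -0.0, 0.021], [-0.0, -1.0, -0.0]]
contact_force: [-0.5, 0.8, -1.3]
opening: 0.0447
```

>>> {"method": "move_arm", "body": {
  "series": [
    [0,1.5,0,0,0,0,1],
    [0,0,0,0,0,0,1]
  ]
}}

```text
t: 14.58
ee_pos: [0.585, 0.0858, 0.0416]
tool_rot: [[0.021, -0.0, -1.0], [1.0, -0.0, 0.021], [-0.0, -1.0, 0.0]]
contact_force: [-0.4, -0.1, -0.8]
opening: 0.0448
```

>>> {"method": "move_arm", "body": {
  "series": [
    [0,1,0,0,0,0,1],
    [0,0,0,0,0,0,1]
  ]
}}

```text
t: 14.75
ee_pos: [0.5851, 0.0858, 0.0415]
tool_rot: [[0.021, -0.0, -1.0], [1.0, -0.0, 0.021], [-0.0, -1.0, 0.0]]
contact_force: [-3.3, -0.3, 7.9]
opening: 0.0448
```

>>> {"method": "move_arm", "body": {
  "series": [
    [0,-1,0,0,0,0,-0.35],
    [0,0,0,0,0,0,-0.35],
    [0,0,0,0,0,0,-0.35],
    [0,-10,0,0,0,0,-0.35],
    [0,-30,0,0,0,0,-0.35],
    [0,-35,0,0,0,0,-0.35],
    [0,-35,0,0,7.1,0,-1],
    [0,-35,0,0,7.1,0,-1],
    [0,-20,0,0,7.1,0,-1],
    [0,0,0,0,7.1,0,-1],
    [0,0,0,0,7.1,0,-1],
    [0,0,0,0,7.1,0,-1]
  ]
}}

```text
t: 15.75
ee_pos: [0.5854, 0.086, 0.2082]
tool_rot: [[0.696, 0.002, -0.718], [0.718, 0.001, 0.696], [0.002, -1.0, -0.001]]
contact_force: [0.0, 0.2, -0.7]
opening: 0.0852
```

>>> {"method": "move_arm", "body": {
  "series": [
    [0,0,0,0,7.1,0,-1],
    [0,0,0,0,7.1,0,-1],
    [0,0,0,0,7.1,0,-1],
    [0,0,0,0,7.1,0,-1],
    [0,0,0,0,7.1,0,-1],
    [0,0,0,0,7.1,0,-1],
    [0,0,0,0,4.2,0,-1],
    [0,0,0,0,0,0,-1],
    [0,0,0,0,0,0,-1]
  ]
}}

```text
t: 16.5
ee_pos: [0.5851, 0.086, 0.2072]
tool_rot: [[1.0, 0.0, 0.008], [-0.008, 0.0, 1.0], [0.0, -1.0, 0.0]]
contact_force: [0.2, -0.8, -0.2]
opening: 0.0852
```

```bash
python3 st.py; python3 look.py bench2 cup_center tray bay_floor cup_a
```

```text
16.5 pos [0.5851 0.086  0.2072] yaw -0.4 F [ 0.2 -0.8 -0.2] M [ 0.04 -0.09  0.04] op 0.0852 q [-21.9  28.3  12.3 100.3  -7.4  52.1  -6.9]
16.55 [0.5851 0.086  0.2071] [[1.0, 0.0, 0.008], [-0.008, 0.0, 1.0], [0.0, -1.0, 0.0]] [-21.8  28.3  12.3 100.3  -7.4  52.1  -6.9]
cup_center 0.93 [319.1 173.2] [0.5832 0.0962 0.054 ]
cup_center 0.91 [465.7 181.7] [0.704  0.0884 0.054 ]
cup_center 0.89 [389.7 294.8] [ 0.6463 -0.0171  0.054 ]
```

View pics/bench2.png

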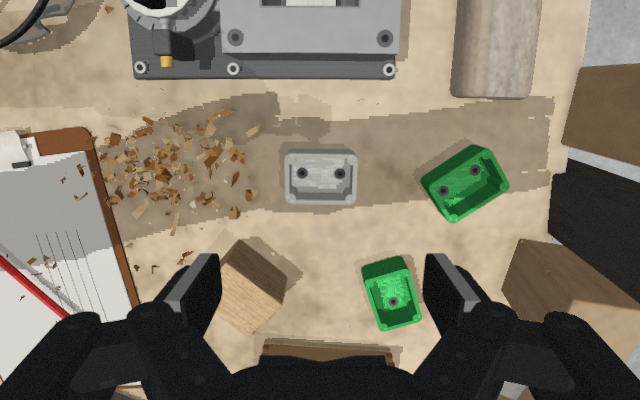

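```bash
python3 - <<'E'
from h import *
import pickle
c=pickle.load(open('bench2.pkl','rb'))
for q in((284,151),(358,149),(357,204),(286,205)): print(np.round(atz(c,q,.03),4))
print('green',atz(c,(421,183),.03),atz(c,(362,264),.03),'offcut',atz(c,(288,287),.055))
E
```

```text
[0.5527 0.1107 0.03  ]
[0.6168 0.112  0.03  ]
[0.617  0.0621 0.03  ]
[0.5527 0.0616 0.03  ]
green [0.67380501 0.08135099 0.03      ] [0.62314613 0.00183677 0.03      ] offcut [ 0.55434204 -0.00755269  0.055     ]
```

>>> {"method": "move_arm", "body": {
  "series": [
    [0,35,0.5,0,0,0,-1],
    [0,40,0,0,0,0,-1],
    [0,40,0,0,0,0,-1],
    [0,30,0,0,0,0,-1],
    [0,16,0,0,0,0,-1],
    [0,8,0,0,0,0,-1],
    [0,3,0,0,0,0,-1],
    [0,0,0,0,0,0,-1]
  ]
}}

```text
t: 17.42
ee_pos: [0.5854, 0.0863, 0.035]
tool_rot: [[1.0, 0.0, 0.01], [-0.01, 0.0, 1.0], [0.0, -1.0, 0.0]]
contact_force: [0.4, 0.2, -0.6]
opening: 0.0853
```

```bash
python3 st.py
```

```text
17.4167 pos [0.5854 0.0863 0.035 ] yaw -0.6 F [ 0.4  0.2 -0.6] M [-0.03  0.02 -0.02] op 0.0853 q [-19.2  43.1   8.8 104.  -10.9  33.8  -4.3]
```

Close on the ends and lift.

>>> {"method": "move_arm", "body": {
  "series": [
    [0,1,0,0,0,0,0.5],
    [0,0,0,0,0,0,1],
    [0,0,0,0,0,0,1],
    [0,0,0,0,0,0,1],
    [0,0,0,0,0,0,1],
    [0,0,0,0,0,0,1]
  ],
  "newtons": 40
}}

```text
t: 17.92
ee_pos: [0.586, 0.0865, 0.0354]
tool_rot: [[1.0, 0.002, 0.01], [-0.01, 0.001, 1.0], [0.002, -1.0, 0.001]]
contact_force: [-1.5, 0.3, 6.7]
opening: 0.0633
```

```bash
python3 st.py; python3 look.py g2
```

```text
17.9167 pos [0.586  0.0865 0.0354] yaw -0.6 F [-1.5  0.3  6.7] M [-0.07  0.37  0.01] op 0.0633 q [-19.2  43.    8.8 103.9 -10.9  33.7  -4.3]
17.9667 [0.5861 0.0865 0.0354] [[1.0, 0.002, 0.01], [-0.01, 0.001, 1.0], [0.002, -1.0, 0.001]] [-19.2  43.    8.8 103.9 -10.9  33.7  -4.3]
```

View pics/g2.png

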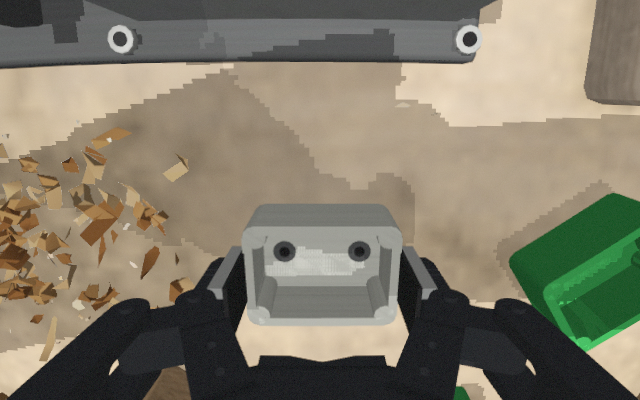

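>>> {"method": "move_arm", "body": {
  "series": [
    [0,-10,0,0,0,0,1],
    [0,-25,0,0,0,0,1],
    [0,-38,0,0,0,0,1],
    [0,-38,0,0,0,0,1],
    [0,-38,-10,0,0,0,1],
    [0,-38,-15,0,0,0,1],
    [0,-20,-35,0,0,0,1],
    [0,0,-40,0,0,0,1],
    [0,0,-40,0,0,0,1],
    [0,0,-40,0,0,0,1],
    [0,0,-40,0,0,0,1],
    [0,0,-15,0,0,0,1]
  ]
}}

```text
t: 18.97
ee_pos: [0.5812, -0.1565, 0.2423]
tool_rot: [[1.0, 0.001, 0.018], [-0.018, -0.004, 1.0], [0.001, -1.0, -0.004]]
contact_force: [-0.4, -1.7, -1.6]
opening: 0.0628
```

>>> {"method": "move_arm", "body": {
  "series": [
    [0,0,0,0,0,0,1],
    [0,0,0,0,0,0,1],
    [0,0,0,0,0,0,1]
  ]
}}

```text
t: 19.22
ee_pos: [0.5828, -0.1471, 0.2412]
tool_rot: [[1.0, 0.0, 0.009], [-0.009, 0.001, 1.0], [0.0, -1.0, 0.001]]
contact_force: [0.8, -0.2, -2.0]
opening: 0.0627
```

```bash
python3 st.py; python3 look.py tray1 tray bay_floor cup_a; python3 -c "
from h import *
im=cv2.imread('pics/scene0.png')[130:220,200:310]; a=cv2.resize(im,None,fx=3.5,fy=3.5,interpolation=cv2.INTER_CUBIC)
im=cv2.imread('pics/side0.png')[150:220,295:385]; b=cv2.resize(im,(390,315),interpolation=cv2.INTER_CUBIC)
cv2.imwrite('pics/tz.png',np.hstack([a,b]))"
```

```text
19.2167 pos [ 0.5828 -0.1471  0.2412] yaw -0.5 F [ 0.8 -0.2 -2. ] M [-0.01  0.09  0.02] op 0.0627 q [-1.7 27.2 15.8 97.3 -8.6 56.7 16.7]
19.2667 [ 0.5829 -0.1466  0.2411] [[1.0, 0.0, 0.008], [-0.008, 0.001, 1.0], [0.0, -1.0, 0.001]] [-1.7 27.2 15.8 97.3 -8.6 56.7 16.7]
```

View pics/tray1.png

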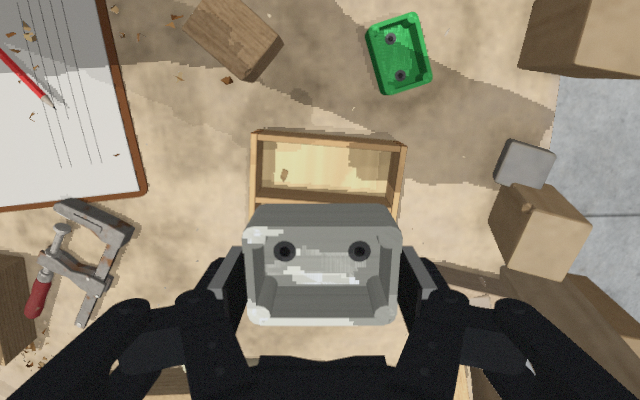

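View pics/tz.png

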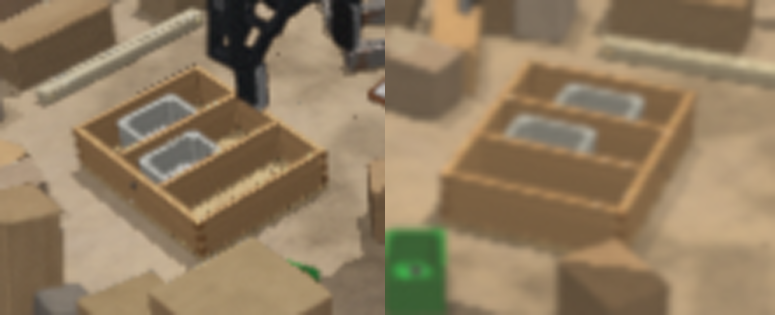

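```bash
python3 - <<'E'
import cv2
im=cv2.imread('pics/tray1.png')[115:225,230:430]
cv2.imwrite('pics/tz1.png',cv2.resize(im,None,fx=4,fy=4,interpolation=cv2.INTER_CUBIC))
E
```

```text
(no output)
```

View pics/tz1.png

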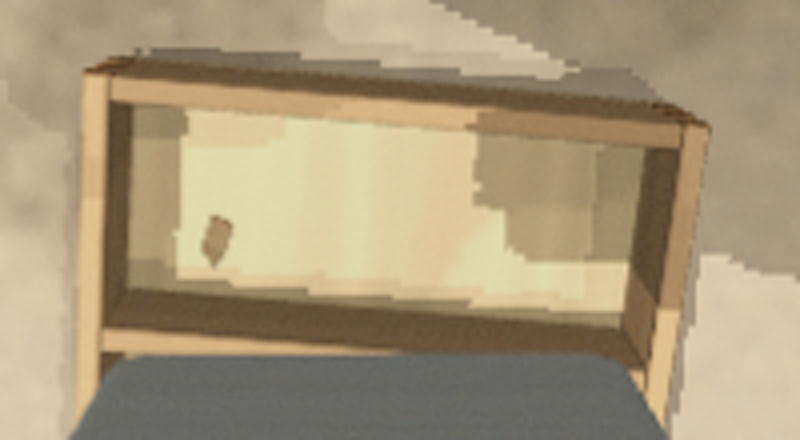

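```bash
python3 - <<'E'
from h import *
import pickle
c=pickle.load(open('tray1.pkl','rb'))
f=lambda x,y:(x/4+230,y/4+115)
P={}
for n,q,z in(('oL',(84,73),.046),('oR',(709,125),.046),('iTL',(109,101),.046),('iTR',(681,148),.046),('dTL',(104,327),.046),('dTR',(645,368),.046),('dBL',(102,350),.046),
 ('fTL',(130,107),.006),('fBL',(127,290),.006),('fBR',(622,327),.006)):
    P[n]=atz(c,f(*q),z);print(n,np.round(P[n],4))
for a,b in(('oL','oR'),('iTL','iTR'),('dTL','dTR'),('fBL','fBR')):
    d=P[b]-P[a];print(a,np.hypot(*d[:2]),np.degrees(np.arctan2(d[1],d[0])))
# held cup rim
r=[atz(c,q,.2411-.0354+.03) for q in((243,226),(402,226),(399,325),(248,325))]
print(np.round(r,4))
E
```

```text
oL [ 0.5191 -0.1084  0.046 ]
oR [ 0.6617 -0.1214  0.046 ]
iTL [ 0.5245 -0.1149  0.046 ]
iTR [ 0.6555 -0.1267  0.046 ]
dTL [ 0.5201 -0.1685  0.046 ]
dTR [ 0.6497 -0.1799  0.046 ]
dBL [ 0.5192 -0.1743  0.046 ]
fTL [ 0.5223 -0.1214  0.006 ]
fBL [ 0.5188 -0.1701  0.006 ]
fBR [ 0.6513 -0.1815  0.006 ]
oL 0.14317901241568132 -5.194904633145948
iTL 0.13159510889615408 -5.1619926795908855
dTL 0.13011489127018147 -5.020832002102579
fBL 0.13295362292841645 -4.9200154145751895
[[ 0.5523 -0.1247  0.2357]
 [ 0.6145 -0.1252  0.2357]
 [ 0.6162 -0.1712  0.2357]
 [ 0.5509 -0.1706  0.2357]]
```

>>> {"method": "move_arm", "body": {
  "series": [
    [4.3,0,-0.5,0,4.6,0,1],
    [0,30,0,0,0,0,1],
    [0,35,0,0,0,0,1],
    [0,35,0,0,0,0,1],
    [0,25,0,0,0,0,1],
    [0,15,0,0,0,0,1],
    [0,5,0,0,0,0,1],
    [0,0,0,0,0,0,1],
    [0,0,0,0,0,0,1]
  ]
}}

```text
t: 20.17
ee_pos: [0.5877, -0.149, 0.0966]
tool_rot: [[0.996, 0.001, 0.09], [-0.09, -0.0, 0.996], [0.001, -1.0, -0.0]]
contact_force: [0.7, -1.1, -1.2]
opening: 0.0629
```

```bash
python3 st.py; python3 look.py tray2
```

```text
20.1667 pos [ 0.5877 -0.149   0.0966] yaw -5.2 F [ 0.7 -1.1 -1.2] M [ 0.02  0.02 -0.02] op 0.0629 q [ 1.000e-01  3.870e+01  1.370e+01  1.015e+02 -1.300e+01  4.130e+01
  1.550e+01]
20.2167 [ 0.5881 -0.1493  0.0972] [[0.996, 0.002, 0.09], [-0.09, -0.0, 0.996], [0.002, -1.0, -0.0]] [ 1.000e-01  3.870e+01  1.370e+01  1.014e+02 -1.300e+01  4.130e+01
  1.550e+01]
```

View pics/tray2.png

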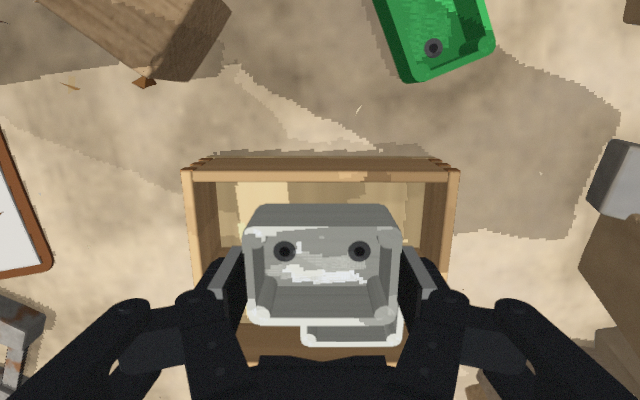

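```bash
python3 - <<'E'
from h import *
import pickle
c=pickle.load(open('tray2.pkl','rb'))
for q in((196,182),(447,182)): print('wall in',np.round(atz(c,q,.046),4))
for q in((182,171),(460,171)): print('wall out',np.round(atz(c,q,.046),4))
for q in((243,226),(402,226),(399,325),(248,325)): print('rim',np.round(atz(c,q,.0972-.0354+.03),4))
for q in((258,205),(385,205)): print('bot',np.round(atz(c,q,.0972-.0354),4))
E
```

```text
wall in [ 0.5261 -0.1148  0.046 ]
wall in [ 0.6546 -0.1263  0.046 ]
wall out [ 0.52   -0.1084  0.046 ]
wall out [ 0.6613 -0.1211  0.046 ]
rim [ 0.5594 -0.124   0.0918]
rim [ 0.621  -0.1295  0.0918]
rim [ 0.6189 -0.1752  0.0918]
rim [ 0.5542 -0.1693  0.0918]
bot [ 0.5598 -0.1251  0.0618]
bot [ 0.6196 -0.1305  0.0618]
```

>>> {"method": "move_arm", "body": {
  "series": [
    [0,0,2,0,0,0,1],
    [0,10,0,0,0,0,1],
    [0,10,0,0,0,0,1],
    [0,10,0,0,0,0,1],
    [0,0,0,0,0,0,1]
  ]
}}

```text
t: 20.63
ee_pos: [0.5853, -0.1467, 0.0631]
tool_rot: [[0.996, -0.004, 0.09], [-0.09, 0.001, 0.996], [-0.004, -1.0, 0.0]]
contact_force: [-0.6, -0.1, -1.3]
opening: 0.0628
```

```bash
python3 st.py; python3 look.py tray3
```

```text
20.6333 pos [ 0.5853 -0.1467  0.0631] yaw -5.2 F [-0.6 -0.1 -1.3] M [0.04 0.09 0.01] op 0.0628 q [  0.6  41.6  12.8 102.  -13.8  38.2  16. ]
20.6833 [ 0.5858 -0.1469  0.0641] [[0.996, -0.003, 0.091], [-0.091, 0.001, 0.996], [-0.003, -1.0, 0.0]] [  0.6  41.6  12.8 102.  -13.8  38.2  16. ]
```

View pics/tray3.png

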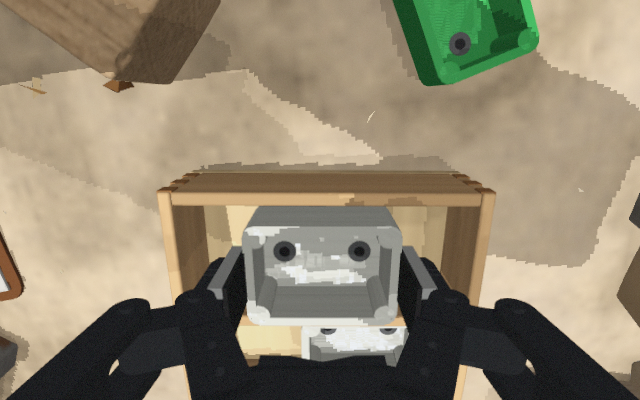

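>>> {"method": "move_arm", "body": {
  "series": [
    [0,8,0,0,0,0,1],
    [0,6,0,0,0,0,1],
    [0,3,0,0,0,0,1],
    [0,0,0,0,0,0,1],
    [0,0,0,0,0,0,1]
  ]
}}

```text
t: 21.1
ee_pos: [0.5871, -0.1473, 0.0486]
tool_rot: [[0.996, -0.0, 0.091], [-0.091, -0.0, 0.996], [-0.0, -1.0, -0.0]]
contact_force: [0.2, -0.2, -1.1]
opening: 0.0627
```

>>> {"method": "move_arm", "body": {
  "series": [
    [0,1.5,0,0,0,0,1],
    [0,0,0,0,0,0,1]
  ]
}}

```text
t: 21.27
ee_pos: [0.5873, -0.1473, 0.0474]
tool_rot: [[0.996, 0.0, 0.091], [-0.091, -0.0, 0.996], [0.0, -1.0, -0.0]]
contact_force: [-0.1, -0.5, -2.0]
opening: 0.0628
```

>>> {"method": "move_arm", "body": {
  "series": [
    [0,1.5,0,0,0,0,1],
    [0,0,0,0,0,0,1]
  ]
}}

```text
t: 21.43
ee_pos: [0.5871, -0.1472, 0.0457]
tool_rot: [[0.996, 0.0, 0.091], [-0.091, 0.0, 0.996], [0.0, -1.0, 0.0]]
contact_force: [0.9, -0.2, -1.0]
opening: 0.0629
```

>>> {"method": "move_arm", "body": {
  "series": [
    [0,1.5,0,0,0,0,1],
    [0,1,0,0,0,0,1],
    [0,0,0,0,0,0,1]
  ]
}}

```text
t: 21.68
ee_pos: [0.587, -0.1472, 0.0431]
tool_rot: [[0.996, -0.0, 0.091], [-0.091, 0.0, 0.996], [-0.0, -1.0, 0.0]]
contact_force: [0.5, -0.6, -1.9]
opening: 0.0627
```

>>> {"method": "move_arm", "body": {
  "series": [
    [0,1,0,0,0,0,1],
    [0,0,0,0,0,0,1]
  ]
}}

```text
t: 21.85
ee_pos: [0.587, -0.1472, 0.0421]
tool_rot: [[0.996, -0.0, 0.091], [-0.091, 0.0, 0.996], [-0.0, -1.0, 0.0]]
contact_force: [-0.1, -0.1, -1.6]
opening: 0.0632
```

>>> {"method": "move_arm", "body": {
  "series": [
    [0,1,0,0,0,0,1],
    [0,0,0,0,0,0,1]
  ]
}}

```text
t: 22.02
ee_pos: [0.5872, -0.1473, 0.0415]
tool_rot: [[0.996, 0.0, 0.091], [-0.091, 0.0, 0.996], [0.0, -1.0, 0.0]]
contact_force: [-0.3, 0.2, 1.0]
opening: 0.0632
```

>>> {"method": "move_arm", "body": {
  "series": [
    [0,0.5,0,0,0,0,1],
    [0,0,0,0,0,0,-0.8],
    [0,0,0,0,0,0,-0.8],
    [0,0,0,0,0,0,-0.8],
    [0,-10,0,0,0,0,-0.8],
    [0,-25,0,0,0,0,-0.8],
    [0,-35,0,0,0,0,-0.8],
    [0,-40,0,0,0,0,-0.8],
    [0,-40,0,0,0,0,-0.8],
    [0,-40,0,0,0,0,-0.8],
    [0,0,0,0,0,0,-0.8],
    [0,0,0,0,0,0,-0.8]
  ]
}}

```text
t: 23.02
ee_pos: [0.5888, -0.1477, 0.2342]
tool_rot: [[0.996, 0.006, 0.091], [-0.091, -0.001, 0.996], [0.006, -1.0, -0.0]]
contact_force: [-0.2, 0.7, -0.2]
opening: 0.077
```

```bash
python3 st.py; python3 look.py tray4
```

```text
23.0167 pos [ 0.5888 -0.1477  0.2342] yaw -5.2 F [-0.2  0.7 -0.2] M [0.   0.03 0.  ] op 0.077 q [-2.6 28.1 17.1 97.1 -9.7 55.8 12.8]
23.0667 [ 0.5874 -0.1472  0.232 ] [[0.996, 0.002, 0.091], [-0.091, -0.0, 0.996], [0.002, -1.0, 0.0]] [-2.6 28.3 17.  97.3 -9.7 55.8 12.8]
```

View pics/tray4.png

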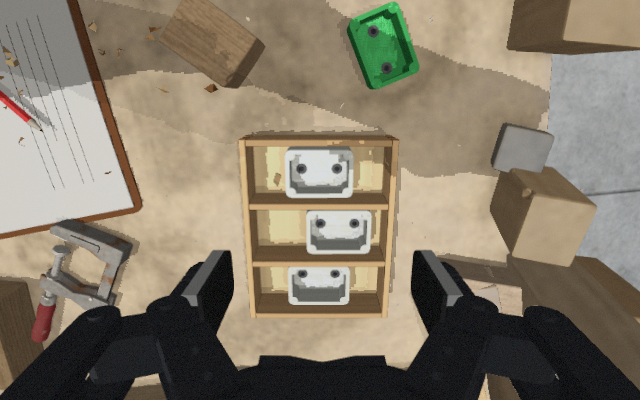

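>>> {"method": "move_arm", "body": {
  "series": [
    [0,0,15,0,-4.1,0,0],
    [-11,0,35,0,0,0,0],
    [-12,0,37,0,0,0,0],
    [-12,0,37,0,0,0,0],
    [-12,0,37,0,0,0,0],
    [-12,0,37,0,0,0,0],
    [-12,0,37,0,0,0,0],
    [-12,0,37,0,0,0,0],
    [-12,0,37,0,0,0,0],
    [-12,0,37,0,0,0,0],
    [-14,0,34,0,0,0,0],
    [-3,0,5,0,0,0,0]
  ]
}}

```text
t: 24.07
ee_pos: [0.4673, 0.2471, 0.2292]
tool_rot: [[1.0, -0.004, 0.01], [-0.01, 0.002, 1.0], [-0.004, -1.0, 0.002]]
contact_force: [0.2, 0.4, 0.5]
opening: 0.0431
```

>>> {"method": "move_arm", "body": {
  "series": [
    [0,0,0,0,0,0,0],
    [0,0,0,0,0,0,0],
    [0,0,0,0,0,0,0]
  ]
}}

```text
t: 24.32
ee_pos: [0.472, 0.2379, 0.2301]
tool_rot: [[1.0, -0.001, 0.022], [-0.022, -0.002, 1.0], [-0.001, -1.0, -0.002]]
contact_force: [0.5, -0.4, -0.2]
opening: 0.0426
```

```bash
python3 st.py; python3 look.py dial4 dial_grip
```

```text
24.3167 pos [0.472  0.2379 0.2301] yaw -1.2 F [ 0.5 -0.4 -0.2] M [ 0.   -0.02  0.03] op 0.0426 q [-39.5  20.7   9.7 108.3  -4.3  51.5 -28.9]
24.3667 [0.4722 0.2378 0.2303] [[1.0, -0.001, 0.022], [-0.022, -0.001, 1.0], [-0.001, -1.0, -0.002]] [-39.5  20.6   9.7 108.2  -4.3  51.5 -28.9]
```

View pics/dial4.png

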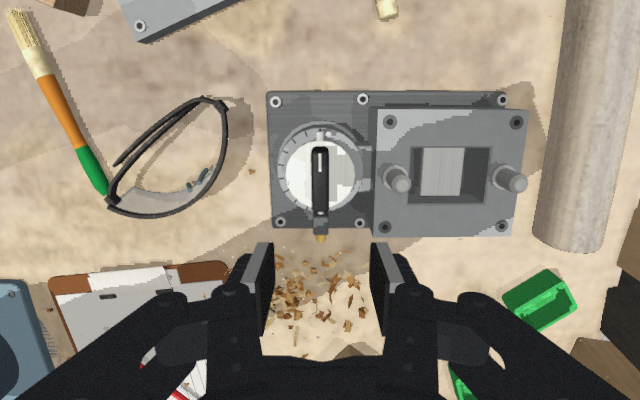

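>>> {"method": "move_arm", "body": {
  "series": [
    [-1.3,20,5,0,0,0,0],
    [0,35,0,0,0,0,0],
    [0,35,0,0,0,0,0],
    [0,25,0,0,0,0,0],
    [0,13,0,0,0,0,0],
    [0,5,0,0,0,0,0],
    [0,0,0,0,0,0,0],
    [0,0,0,0,0,0,1],
    [0,0,0,0,0,0,1],
    [0,0,0,0,0,0,1],
    [0,0,0,0,0,0,1],
    [0,0,0,0,0,0,1]
  ],
  "newtons": 40
}}

```text
t: 25.42
ee_pos: [0.4705, 0.2453, 0.0992]
tool_rot: [[1.0, 0.001, 0.019], [-0.019, 0.001, 1.0], [0.001, -1.0, 0.001]]
contact_force: [-3.7, -1.1, 5.4]
opening: 0.0125
```

```bash
python3 st.py
```

```text
25.4167 pos [0.4705 0.2453 0.0992] yaw -1.1 F [-3.7 -1.1  5.4] M [-0.22  0.61  0.07] op 0.0125 q [-38.2  32.4   7.4 112.6  -6.9  35.4 -27.3]
```

>>> {"method": "move_arm", "body": {
  "series": [
    [0,0,-2,0,-7,0,1],
    [0,0,0,0,-7,0,1],
    [0,0,0,0,-7,0,1],
    [0,0,0,0,-7,0,1],
    [0,0,0,0,-7,0,1],
    [0,0,0,0,-7,0,1],
    [0,0,0,0,-7,0,1],
    [0,0,0,0,-7,0,1],
    [0,0,0,0,-7,0,1],
    [0,0,0,0,-7,0,1],
    [0,0,0,0,-7,0,1],
    [0,0,0,0,-3,0,1]
  ]
}}

```text
t: 26.42
ee_pos: [0.469, 0.244, 0.0992]
tool_rot: [[0.185, -0.001, -0.983], [0.983, 0.001, 0.185], [0.0, -1.0, 0.001]]
contact_force: [-7.8, 1.8, 10.1]
opening: 0.0129
```

>>> {"method": "move_arm", "body": {
  "series": [
    [0,0,0,0,0,0,1],
    [0,0,0,0,0,0,1]
  ]
}}

```text
t: 26.58
ee_pos: [0.4691, 0.244, 0.0992]
tool_rot: [[0.191, -0.001, -0.982], [0.982, 0.001, 0.191], [0.0, -1.0, 0.001]]
contact_force: [-7.9, 0.7, 9.2]
opening: 0.0126
```

```bash
python3 st.py; python3 look.py dial5
```

```text
26.5833 pos [0.4691 0.244  0.0992] yaw 79.0 F [-7.9  0.7  9.2] M [0.34 1.63 0.  ] op 0.0126 q [-21.8  32.8 -13.5 111.8  12.   36.8  36.1]
26.6333 [0.4691 0.244  0.0992] [[0.192, -0.001, -0.981], [0.981, 0.001, 0.192], [0.0, -1.0, 0.001]] [-21.8  32.8 -13.5 111.8  12.   36.8  36.1]
```

View pics/dial5.png

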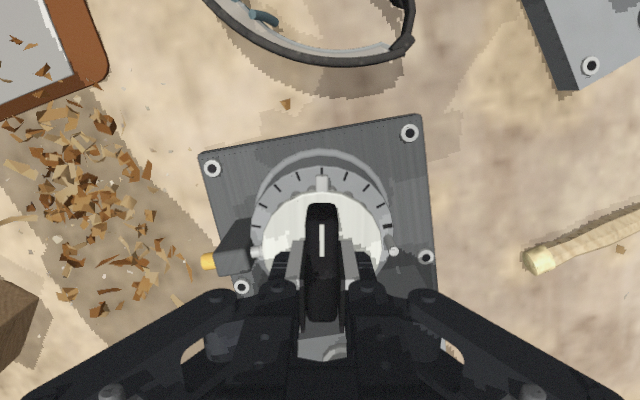

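>>> {"method": "move_arm", "body": {
  "series": [
    [0,0,0,0,0,0,0],
    [0,0,0,0,0,0,0],
    [0,0,0,0,0,0,0],
    [0,-20,0,0,0,0,0],
    [0,-40,0,0,0,0,0],
    [0,-40,0,0,0,0,0],
    [0,-40,0,0,0,0,0],
    [0,0,0,0,0,0,0],
    [0,0,0,0,0,0,0]
  ]
}}

```text
t: 27.38
ee_pos: [0.4722, 0.2436, 0.2407]
tool_rot: [[0.193, 0.006, -0.981], [0.981, 0.002, 0.193], [0.004, -1.0, -0.005]]
contact_force: [-0.1, -0.6, -1.1]
opening: 0.0423
```

```bash
python3 st.py; python3 look.py dial6; python3 -c "
from h import *
im=cv2.imread('pics/dial6.png')[100:250,230:420]; cv2.imwrite('pics/dz6.png',cv2.resize(im,None,fx=4,fy=4,interpolation=cv2.INTER_CUBIC))
save(snapshot('scene'),'sceneE'); im=snapshot('side');save(im,'sideE')"
```

```text
27.3833 pos [0.4722 0.2436 0.2407] yaw 78.9 F [-0.1 -0.6 -1.1] M [0.   0.04 0.02] op 0.0423 q [-19.   20.8 -16.4 106.4   7.3  53.4  40.2]
27.4333 [0.471  0.2429 0.2387] [[0.193, 0.002, -0.981], [0.981, 0.001, 0.193], [0.001, -1.0, -0.002]] [-19.   21.  -16.3 106.5   7.3  53.4  40.2]
```

View pics/dz6.png

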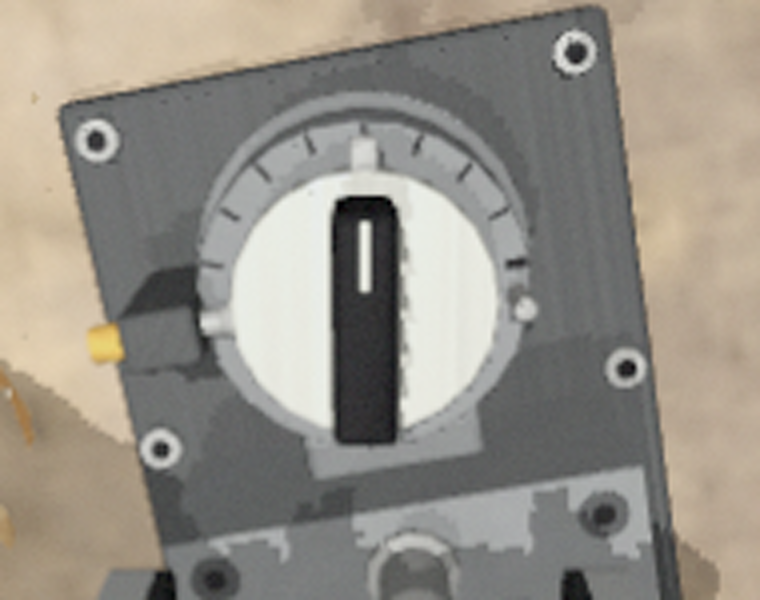

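View pics/sceneE.png

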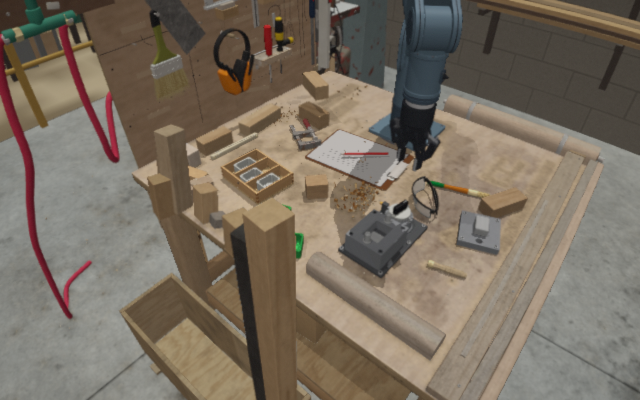

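```bash
python3 -c "
from workcell import job
print(job.close_job())"
```

```text
the job is handed in; nothing more can be done
None
```

The job is done and handed in at about 27.5 s of the 67 s allowed. It returned no verdict.

- **Dial to its stop:** I turned it clockwise 140° until the wrist moment rose to 0.93 N m. The pointer then stood by the end mark and the cup was raised.
- **Cup lift and placing:** I lifted the cup by its long sides about 100 mm, set it on the bench, then took it again by its ends. I lowered it into the empty bay, on the mould side of the tray, until floor contact showed as about 1 N, then released it. The picture afterwards shows it flat, open side up, near the bay's middle, with the two finished cups and the offcut apparently in place.
- **Dial setting:** I turned it back 80° and released it. The last close-up shows the pointer on the fourth tick from the end mark. The opened gripper was about 0.15 m above the dial and touching nothing.

**Disagreements:** The dial's position differed by 3–5 mm between the first two views, so I used their mean, which matched the mould's pose. The cup's place in the bay differed by about 2 mm between two measurements, so I shifted it 2 mm before lowering.

**Not checked:** I did not re-measure the tool handle or folding rule against their starting poses. The arm worked near neither, and they look unmoved in the last overview.

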